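# Seat the comparator probe and zero the readout

### The job

Zero the bench comparator on the gauge block that lies under its probe. With the fingertips press the round pad of the lifting lever right down to its stop, then let it come back up slowly under the fingers, without snapping, so that the probe settles softly on the block; leave the lever, and then lightly press the one round key on the readout fully down and withdraw so that it springs back. Nothing is gripped or lifted: leave the square keys, the block and everything else on the bench where they are.

Things in the scene. Friction and masses are not known exactly. Their poses are not given: they have to be found in the camera images.
- comparator: bench comparator, fixed: grey base 200 x 130 mm, steel column 280 mm high at the back, grey arm at 137 to 173 mm height, probe hanging from the arm (its black cap reaches 240 mm) over a round steel anvil. Origin on the table under the anvil's axis; its z is up and its -x points out along the lever to the pad
- lever_pad (a point): top centre of the lifting lever's finger pad, a black disc 28 mm across on the front end of the steel lever, 135 mm in front (-x of the comparator) of the probe and about 115 mm above the table. Its level hinge is 103 mm behind; the pad sinks about 22 mm until it stops, moving sideways no more than 3 mm; underneath it is free. Pressing takes under 1 N at first and 3 N at the stop, and the spring pushes it back up; let go suddenly, it snaps back
- lift_lever (a joint): turn of the lifting lever, rad: 0 or a little less = up, probe resting on the gauge block; 0.2 = pad fully down at the stop, probe 6 mm clear of the block
- probe_tip (a point): lower end of the probe, a steel rod 6 mm thick; rests on the block with about 2 N while the lever is up, and rises 6 mm when the pad is pressed down
- block_center (a point): centre of the loose steel gauge block, 24 x 24 x 20 mm high, lying on the anvil (top of the anvil 48 mm above the table) under the probe
- readout: readout unit, fixed: grey housing 150 mm deep x 200 mm wide, with a level key deck 30 mm above the table along its front (-x) and a tilted screen behind it (up to 86 mm high). Origin under its centre, x points to its back
- zero_key_top (a point): centre of the top face of the round white key (the zero key), 21 mm across, top 38 mm above the table. It is one of three keys in a row across the deck, 50 mm apart and 47 mm in front of the readout's centre; which place it has varies
- zero_key (a joint): travel of the round key, m: 0 up, 0.0035 fully down (straight down; 1.2 N to start, 3.1 N at the bottom; springs back). Fully down, its top is still 4 mm above the deck
- square_key_a_top (a point): square white key of the readout, 20 x 20 mm, otherwise like the round key; leave it alone; the point is the centre of its top face
- square_key_a (a joint): travel of a square key, m: 0 up, 0.0035 fully down; must stay up
- square_key_b_top (a point): square white key of the readout, 20 x 20 mm, otherwise like the round key; leave it alone; the point is the centre of its top face
- square_key_b (a joint): travel of a square key, m: 0 up, 0.0035 fully down; must stay up
- weight_0: steel calibration weight, 44 mm across, 55 mm high, stands on the table between the two machines; origin under its centre
- weight_1: brass calibration weight, 34 mm across, 42 mm high, stands between the two machines; origin under its centre
- ring_gauge: steel setting ring, 52 mm across, 14 mm high, lies between the two machines; origin under its centre
- micrometer: outside micrometer, 58 x 147 x 17 mm, lies in front of the machines; origin under its centre
- plug_gauge: steel plug gauge, 18 x 96 x 18 mm, lies in front of the machines on the left; origin under its centre
- tweezers: steel tweezers, 16 x 122 x 8 mm, lie in front of the machines on the right; origin under their centre
- hex_key: dark hex key, 29 x 80 x 5 mm, lies in the middle, nearer than the setting ring; origin under its centre

How it is judged:
On the way, in this order (a step that is already met when the one before it is completed fails the run):
1. the lever's pad is pressed right down with the fingers, the probe clear of the block (value of joint lift_lever above 0.17 rad and contact force between the fingers and comparator above 0.3 N), for 0.1 s.
2. the lever is back up and left alone, the probe resting on the block (value of joint lift_lever below 0.03 rad and contact force between each of the arm, the fingers and comparator below 0.1 N and contact force between probe and gauge_block above 0.3 N), for 0.2 s.
3. the round key is pressed fully down with the fingers (value of joint zero_key above 0.0028 m and contact force between the fingers and zero_key above 0.3 N), for 0.1 s.
At the end, for the whole second after the job is handed in: After the lever was pressed to within 0.03 rad of its stop and came back (under 0.03 rad, probe on the block), the round key was pressed 2.8 mm or more and is up again; block within 3 mm and bystanders within 8 mm of their start; square keys up (value of joint each of zero_key, square_key_a, square_key_b below 0.0008 m and value of joint lift_lever below 0.03 rad and distance of block_center from where it was at the start of the episode below 0.003 m and horizontal distance between block_center and comparator below 0.009 m and distance of each of weight_0, weight_1, ring_gauge, micrometer, plug_gauge, tweezers, hex_key from where it was at the start of the episode below 0.008 m); the robot touches nothing.
It fails at once if a square key is pressed (more than 1 mm down) (value of joint any of square_key_a, square_key_b above 0.001 m).
It fails at once if the round key is pressed (more than 1 mm) while the lever is off its rest (more than 0.03 rad) (value of joint zero_key above 0.001 m and value of joint lift_lever above 0.03 rad).
It fails at once if the lever snaps back (faster than 2.5 rad/s, 0.26 m/s at the pad) (velocity of joint lift_lever below -2.5 rad/s).
It fails at once if the comparator, its lever or the round key is pushed harder than 30 N (contact force between any of the arm, the fingers and comparator above 30 N or contact force between the fingers and zero_key above 30 N).
It fails at once if the gauge block is shifted or lifted by more than 4 mm, or a bystander by more than 10 mm (distance of block_center from where it was at the start of the episode above 0.004 m or distance of any of weight_0, weight_1, ring_gauge, micrometer, plug_gauge, tweezers, hex_key from where it was at the start of the episode above 0.01 m).
It also fails if it takes over 40 s, if anything falls off the work surface, if the arm or the gripper's body presses on something with over 40 N, if the wrist force passes 120 N, or if a joint passes its speed limit or range.

### The arm

A 6-joint arm with a two-finger parallel gripper is mounted at the origin on a cart in front of the work surface, level with it; the furniture and walls round the work are solid. World frame = base frame: x ahead of the robot, y to its left, z up, the work surface at z = 0. Lengths are in m, angles in rad, forces in N, time in s.
With the tool pointing down it reaches from about 0.25 to 0.775 m from the base axis. Payload 4 kg.
Tool frame: the origin (TCP) lies between the finger pads; the fingertips stand 25 mm ahead of it and the grasp point (between the pads) lies 6 mm ahead of it; x points along the fingers, y is the direction in which the jaws open and shut, and the axes are right-handed (so a half turn about x gives the same grasp; the last joint's range is limited). The gripper opens to 85 mm and grips with 20 to 120 N. Pads are 22 mm wide; open, the fingers measure 114 mm over their backs; the gripper's body (76 mm by 85 mm) begins 54 mm behind the grasp point. The pads swing forward as they close: fully open they stand 13 mm farther back than shut.
Start: joints at [1.004, 0.087, 1.371, -0, 1.684, -0.103], TCP at [0.246, 0.492, 0.226] pointing down, gripper open.
Joint ranges: [-3.1, 3.1], [-0.76, 2.03], [0.27, 2.55], [-1.08, 4.22], [0.17, 2.65], [-2.57, 2.57]. Speed limits (rad/s): [2.79, 2.79, 3.14, 3.14, 3.14, 3.14].

### API

Orientations are given as a unit quaternion [w, x, y, z].
In Python, from bench import bot gives the robot as it stands.
- The arm moves only by the shell command python3 -m inch 'ROWS' [FORCE]. ROWS is JSON, a list of rows, each an object with "delta_pos": the shift along the tool's x, y, z in m, a list of three; "turn": the turn, a rotation vector about the tool's x, y, z in degrees, a list of three; "grip": the opening, from 0 (shut) to 1 (fully open). A call has 1 to 8 rows; each row shifts and turns the commanded pose from where the row before left it, along the tool's axes as they then stand; what a row does not reach is not made up. A row lasts 1/12 s, in which the tool goes at most 41.7 mm and 7.16 degrees, less where a joint would pass 70% of its speed; a pose out of reach is approached as far as the arm can. A call with a gripper value outside its range is refused whole. The fingers move at their own pace and stop on an object; FORCE is the grip in N (left out, the last holds). Time passes only in rows, so rows that do not move let the fingers close. It gives the time, the measured TCP pose, the force and the opening at its end, in the units of the state.
- bot.state(): the state, without advancing time (a new reading comes with each control period).
- bot.read_camera(name): name is "side" or "top" or "wrist"; returns a dict with "color" (480x640x3 uint8, blue, green, red), "intrinsics" (3x3 intrinsics, pixels), "extrinsics" (4x4, takes a point from camera to world coordinates). Camera axes: x right, y up, looking along -z (the intrinsics and any distortion apply to the point x, -y, -z); pixel columns grow to the right and rows downward; lengths in m; the calibration is good to about 2 mm. A picture is of the moment at which its call begins. There is no depth.
- bot.close_job(): hands the job in, once; it reports no verdict.
The state is a dict: "time": time; "joint_positions": joint angles; "qd": joint speeds; "effort": joint torques, N m; "position": TCP position; "ee_rot": TCP orientation; "ft_force": force on the tool from outside, world axes, zero at the start; "wrist_torque": the same for the moment, N m; "grip_width": opening from 0.0 (shut) to 1.0 (fully open).
Only numpy, scipy, OpenCV 4.12 (cv2) and the standard library are available. Lean on these libraries where they do the work, as an engineer would, in place of code of your own. Each camera call takes 0.05 s, during which the arm holds its last target.

## Working session

There is one attempt and no reset: what is moved stays moved. The work goes in short steps, Python scripts to look and compute and a shell command to move; the robot and the scene stay as the last step left them, time stands still between calls to the robot, and variables do not carry over. Pictures are saved under pics/ and viewed, and the job is handed in when it is done.

```bash
mkdir -p pics; ls
python3 - <<'E'
from bench import bot
import cv2, json
s=bot.state()
print(s)
for n in ["side","top","wrist"]:
    c=bot.read_camera(n); cv2.imwrite(f"pics/{n}0.png",c["color"])
    print(n,c["intrinsics"],c["extrinsics"],[k for k in c])
E
```

```text
pics
{'time': 0.0, 'joint_positions': array([ 1.00387905e+00,  8.80030816e-02,  1.37229473e+00,  1.45107857e-05,
        1.68359857e+00, -1.03089355e-01]), 'qd': array([ 0.00157457, -0.00036146,  0.00034298, -0.00171441,  0.00035173,
        0.00043385]), 'effort': array([-1.66443795e-03, -3.51869380e+01, -3.13266599e+01, -3.84099785e-04,
        1.08832534e-02, -6.42520703e-06]), 'position': array([0.24577121, 0.49145412, 0.22499233]), 'ee_rot': array([ 0.68790339,  0.16175369,  0.68844858, -0.16328876]), 'ft_force': array([ 0.72520929,  0.30253244, -0.03403679]), 'wrist_torque': array([ 0.0015624 , -0.0116162 ,  0.04600604]), 'grip_width': 1.000139221047201}
side [[542.50214299   0.         305.38040763]
 [  0.         542.50214299 232.84112636]
 [  0.           0.           1.        ]] [[-0.92033751  0.24533689 -0.30461234  0.22726993]
 [-0.39087299 -0.60487803  0.69378734  0.81517247]
 [-0.01404168  0.75758325  0.6525875   0.85145457]
 [ 0.          0.          0.          1.        ]] ['color', 'intrinsics', 'extrinsics']
top [[440.9440846    0.         316.75691688]
 [  0.         440.9440846  237.98622875]
 [  0.           0.           1.        ]] [[-0.01257538  0.99974077 -0.01898041  0.52875753]
 [-0.99990733 -0.01267195 -0.00497613  0.00850437]
 [-0.00521536  0.01891607  0.99980747  0.97741256]
 [ 0.          0.          0.          1.        ]] ['color', 'intrinsics', 'extrinsics']
wrist [[375.72553567   0.         319.00362472]
 [  0.         375.72553567 240.27067931]
 [  0.           0.           1.        ]] [[ 0.44724706 -0.86453449 -0.22923824  0.18757585]
 [ 0.89440753  0.43165109  0.11710039  0.52216232]
 [-0.00228639 -0.25740522  0.96630085  0.37258589]
 [ 0.          0.          0.          1.        ]] ['color', 'intrinsics', 'extrinsics']
```

View pics/side0.png

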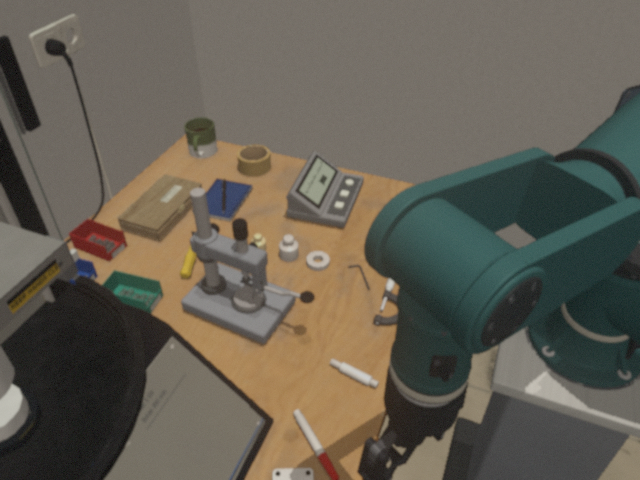

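View pics/top0.png

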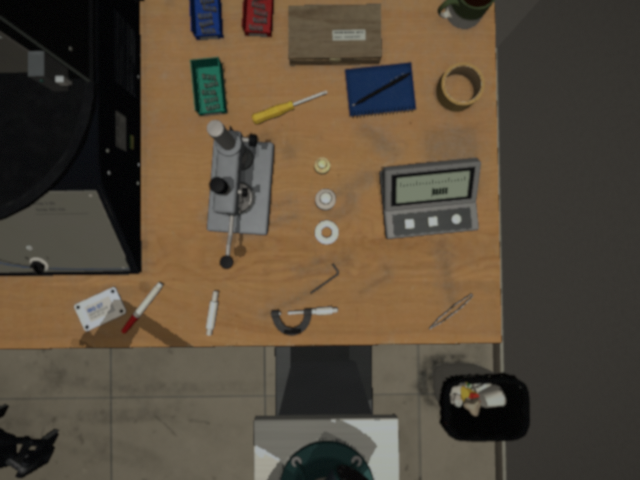

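View pics/wrist0.png

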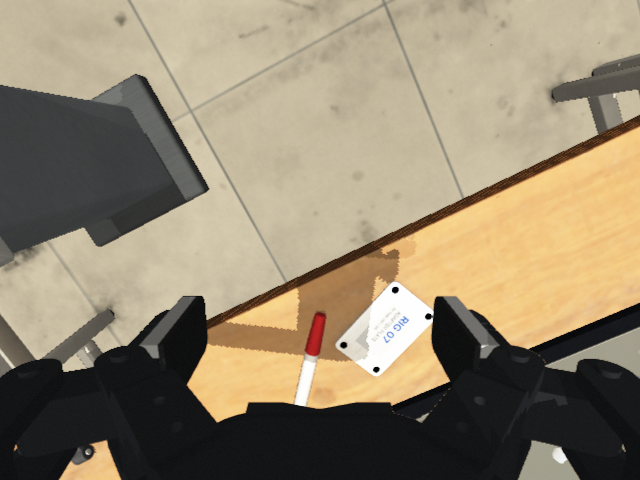

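Side view shows the pad at about (307,297). Top view shows the pad at about (227,262) and the round key rightmost at about (456,219), with the squares at (409,224) and (433,222). I'll zoom in and triangulate.

Run:
```python
import cv2, numpy as np
t=cv2.imread("pics/top0.png"); s=cv2.imread("pics/side0.png")
def crop(i,x,y,w,h,k): return cv2.resize(i[y:y+h,x:x+w],None,fx=k,fy=k,interpolation=cv2.INTER_CUBIC)
a=crop(t,195,200,66,75,6)[:450,:396]; b=crop(t,385,185,100,75,4)
c=crop(s,270,265,66,75,6); d=crop(s,310,160,66,75,6)
cv2.imwrite("pics/z0.png",np.vstack([np.hstack([cv2.resize(a,(400,300)),cv2.resize(b,(400,300))]),np.hstack([cv2.resize(c,(400,300)),cv2.resize(d,(400,300))])]))
def cen(i,x,y,w,h,f):
    g=cv2.cvtColor(i[y:y+h,x:x+w],cv2.COLOR_BGR2GRAY); m=f(g).astype(np.uint8)
    n,l,st,ce=cv2.connectedComponentsWithStats(m)
    return [(st[k,4],ce[k]+[x,y],st[k,:4]+[x,y,0,0]) for k in range(1,n) if st[k,4]>8]
print("pad top",cen(t,215,250,25,25,lambda g:g<60)); print("pad side",cen(s,292,285,30,25,lambda g:g<60))
print("keys top",cen(t,385,205,95,30,lambda g:g>170)); print("keys side",cen(s,325,170,35,45,lambda g:g>170))
```

```text
pad top [(np.int32(133), array([226.08270677, 261.53383459]), array([220, 256,  13,  13]))]
pad side [(np.int32(77), array([306.67532468, 296.98701299]), array([301, 293,  12,   9]))]
keys top [(np.int32(23), array([455.91304348, 218.7826087 ]), array([454, 216,   5,   6])), (np.int32(30), array([432.5, 221. ]), array([430, 219,   6,   5])), (np.int32(33), array([409.27272727, 223.54545455]), array([407, 221,   6,   6]))]
keys side [(np.int32(20), array([349.25, 181.45]), array([347, 180,   6,   4])), (np.int32(25), array([344.12, 192.56]), array([341, 191,   7,   4])), (np.int32(30), array([338.93333333, 204.06666667]), array([336, 202,   7,   5]))]
```

View pics/z0.png

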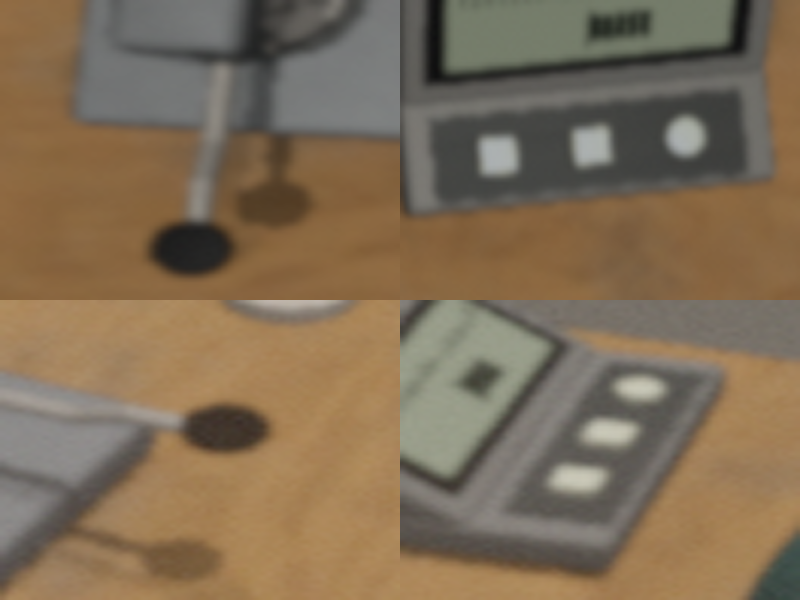

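The crops confirm that the round key is the rightmost in top and the topmost in side. They also show the pad clearly at the front end of the lever.

```bash
cat > h.py <<'E'
import numpy as np
from bench import bot
def ray(c,uv):
    K=c["intrinsics"];E=c["extrinsics"]
    d=np.array([(uv[0]-K[0,2])/K[0,0],-(uv[1]-K[1,2])/K[1,1],-1.])
    d=E[:3,:3]@d; return E[:3,3],d/np.linalg.norm(d)
def tri(rs):
    A=0;b=0
    for o,d in rs:
        P=np.eye(3)-np.outer(d,d);A=A+P;b=b+P@o
    x=np.linalg.solve(A,b); return x,[float(np.linalg.norm(np.cross(x-o,d))*1000) for o,d in rs]
def atz(c,uv,z):
    o,d=ray(c,uv); return o+d*(z-o[2])/d[2]
def proj(c,p):
    K=c["intrinsics"];E=c["extrinsics"]; q=E[:3,:3].T@(np.asarray(p)-E[:3,3])
    return K[0,0]*q[0]/-q[2]+K[0,2], K[1,1]*q[1]/q[2]+K[1,2]
E
python3 - <<'E'
from h import *
np.set_printoptions(precision=4,suppress=True)
from scipy.spatial.transform import Rotation as R
T=bot.read_camera("top");S=bot.read_camera("side")
for n,a,b in [("pad",(226.1,261.5),(306.7,297.)),("round",(456,218.8),(349.3,181.3)),("sqm",(432.5,221),(344.1,192.5)),("sqL",(409.3,223.5),(338.9,204.1)),("cap",(219,186),(240,223))]:
    print(n,*tri([ray(T,a),ray(S,b)]),"top@",atz(T,a,{"pad":.115}.get(n,.038)),"side@",atz(S,b,{"pad":.115}.get(n,.038)))
s=bot.state();q=s["ee_rot"];r=R.from_quat(np.r_[q[1:],q[0]]);print(s["position"],r.as_matrix())
E=bot.read_camera("wrist")["extrinsics"];print("cam in tool",r.inv().apply(E[:3,3]-s["position"]))
E
```

```text
pad [0.5009 0.1919 0.109 ] [0.2554721403976469, 0.25547214039787586] top@ [0.5014 0.1907 0.115 ] side@ [0.4985 0.1968 0.115 ]
round [ 0.5837 -0.2852  0.0337] [0.24905083137829218, 0.2490508313783635] top@ [ 0.5837 -0.2838  0.038 ] side@ [ 0.5816 -0.2795  0.038 ]
sqm [ 0.5797 -0.235   0.0333] [0.1783628291440458, 0.17836282914414722] top@ [ 0.5796 -0.2337  0.038 ] side@ [ 0.5775 -0.229   0.038 ]
sqL [ 0.5751 -0.1853  0.0333] [0.04342179157065135, 0.04342179157063673] top@ [ 0.5749 -0.1843  0.038 ] side@ [ 0.5731 -0.1795  0.038 ]
cap [0.6338 0.177  0.2333] [0.8529277055688459, 0.8529277055690601] top@ [0.6604 0.2208 0.038 ] side@ [ 0.7635 -0.0245  0.038 ]
[0.2459 0.4917 0.2257] [[-0.0005  0.4474  0.8943]
 [-0.0009  0.8943 -0.4474]
 [-1.     -0.0011 -0.0001]]
cam in tool [-0.1474  0.0011 -0.0658]
```

```bash
python3 -m inch '[{"delta_pos":[0,0,0],"turn":[-6.6,0,0],"grip":0},{"delta_pos":[0,0,0],"turn":[-6.6,0,0],"grip":0},{"delta_pos":[0,0,0],"turn":[-6.6,0,0],"grip":0},{"delta_pos":[0,0,0],"turn":[-6.7,0,0],"grip":0},{"delta_pos":[0,-0.03,0.02],"turn":[0,0,0],"grip":0},{"delta_pos":[0,-0.03,0.025],"turn":[0,0,0],"grip":0},{"delta_pos":[0,-0.03,0.025],"turn":[0,0,0],"grip":0},{"delta_pos":[0,-0.03,0.025],"turn":[0,0,0],"grip":0}]' 20
python3 -m inch '[{"delta_pos":[0,-0.03,0.025],"turn":[0,0,0],"grip":0},{"delta_pos":[0,-0.03,0.025],"turn":[0,0,0],"grip":0},{"delta_pos":[0,-0.03,0.02],"turn":[0,0,0],"grip":0},{"delta_pos":[0,-0.03,0.02],"turn":[0,0,0],"grip":0},{"delta_pos":[0,-0.03,0.01],"turn":[0,0,0],"grip":0},{"delta_pos":[0,-0.03,0],"turn":[0,0,0],"grip":0},{"delta_pos":[0,0,0],"turn":[0,0,0],"grip":0},{"delta_pos":[0,0,0],"turn":[0,0,0],"grip":0}]'
python3 - <<'E'
from h import *
import cv2
c=bot.read_camera("wrist");cv2.imwrite("pics/w1.png",c["color"])
print(bot.state()["position"],bot.state()["ee_rot"],bot.state()["grip_width"],bot.state()["ft_force"],c["extrinsics"])
print([proj(c,p) for p in [(.501,.191,.115),(.501,.191,.109)]])
E
```

```text
time: 0.97
position: [0.3414, 0.3706, 0.2262]
ee_rot: [0.707, 0.0, 0.707, 0.0]
ft_force: [1.7, -0.6, 0.5]
grip_width: 0.002
time: 1.63
position: [0.441, 0.1905, 0.2263]
ee_rot: [0.707, 0.002, 0.707, -0.001]
ft_force: [-0.1, 0.7, 0.2]
grip_width: 0.002
[0.44073229 0.19150473 0.22630947] [ 7.07171953e-01  1.18932855e-03  7.07040327e-01 -6.25247050e-04] -0.001998432169454021 [0.15987757 1.34213776 0.58488554] [[ 4.37115666e-03 -9.66208654e-01 -2.57724136e-01  3.75631566e-01]
 [ 9.99990351e-01  4.33584039e-03  7.05358746e-04  1.91985413e-01]
 [ 4.35926994e-04 -2.57724733e-01  9.66218284e-01  3.73751454e-01]
 [ 0.00000000e+00  0.00000000e+00  0.00000000e+00  1.00000000e+00]]
[(np.float64(318.27140138451745), np.float64(312.73464325509684)), (np.float64(318.2827237673526), np.float64(309.2600403958911))]
```

View pics/w1.png

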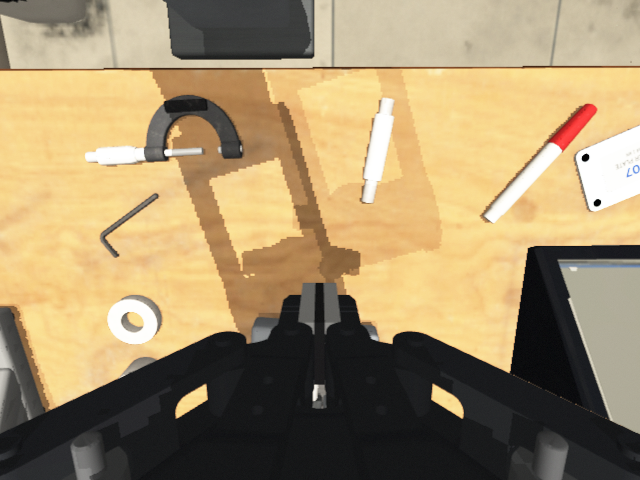

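The wrist picture shows the setting ring (134,320), the micrometer and the plug gauge well clear. The closed fingers (320,300) hide the pad, as I'd expect this close to it. I'll go over the pad and come down.

```bash
python3 -m inch '[{"delta_pos":[0,0,0.03],"turn":[0,0,0],"grip":0},{"delta_pos":[0,0,0.03],"turn":[0,0,0],"grip":0},{"delta_pos":[0.02,0,0],"turn":[0,0,0],"grip":0},{"delta_pos":[0.02,0,0],"turn":[0,0,0],"grip":0},{"delta_pos":[0.02,0,0],"turn":[0,0,0],"grip":0},{"delta_pos":[0.01,0,0],"turn":[0,0,0],"grip":0},{"delta_pos":[0,0,0],"turn":[0,0,0],"grip":0},{"delta_pos":[0,0,0],"turn":[0,0,0],"grip":0}]'
python3 - <<'E'
from h import *
import cv2
S=bot.read_camera("side");T=bot.read_camera("top");s=S["color"];t=T["color"]
st=bot.state();print(st["position"],st["ft_force"])
tip=st["position"]-[0,0,.025];print(proj(S,tip),proj(T,tip))
a=cv2.resize(s[240:340,250:350],(400,400),interpolation=cv2.INTER_CUBIC);b=cv2.resize(t[200:300,180:280],(400,400),interpolation=cv2.INTER_CUBIC)
cv2.imwrite("pics/p2.png",np.hstack([a,b]))
E
```

```text
time: 2.35
position: [0.5003, 0.1925, 0.1561]
ee_rot: [0.707, -0.0, 0.707, 0.0]
ft_force: [0.1, 0.7, 0.9]
grip_width: 0.0
[0.50137857 0.19234627 0.15793139] [-0.92059791 -0.59967292  0.64823562]
(np.float64(306.0762308350609), np.float64(288.1426024651628)) (np.float64(223.2783503059144), np.float64(261.82916610898246))
```

View pics/p2.png

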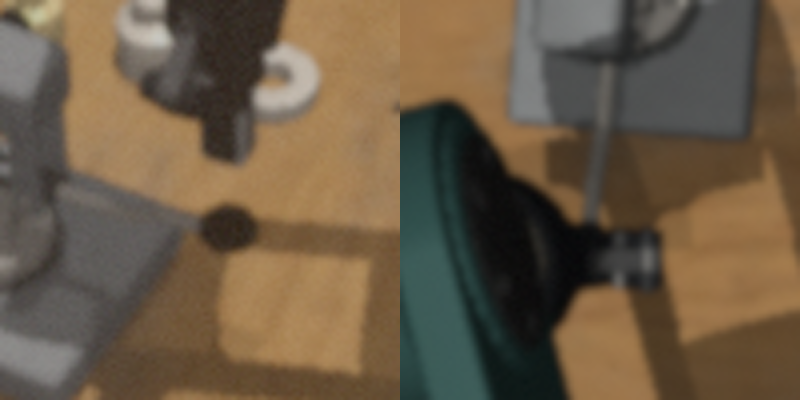

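In the side crop the fingertips end at about (307,280) and the pad is at (307,297), directly below. I'll come down in small steps and watch the force.

```bash
python3 -m inch '[{"delta_pos":[0.004,0,0],"turn":[0,0,0],"grip":0},{"delta_pos":[0.004,0,0],"turn":[0,0,0],"grip":0},{"delta_pos":[0.004,0,0],"turn":[0,0,0],"grip":0},{"delta_pos":[0,0,0],"turn":[0,0,0],"grip":0}]'
python3 - <<'E'
from h import *
import cv2
S=bot.read_camera("side");s=S["color"]
for i in range(3):
    st=bot.state();print(st["position"],st["ft_force"]);bot.read_camera("side")
a=cv2.resize(s[250:330,260:340],(500,500),interpolation=cv2.INTER_CUBIC)
cv2.imwrite("pics/p3.png",a)
E
```

```text
time: 2.78
position: [0.5002, 0.1914, 0.1433]
ee_rot: [0.707, 0.0, 0.708, -0.001]
ft_force: [-0.6, -0.8, -0.3]
grip_width: -0.001
[0.50028806 0.19142904 0.14361816] [ 0.01578468  0.55008173 -0.08080303]
[0.50047551 0.19146454 0.14393417] [ 0.58238755 -0.26667912  0.32245745]
[0.50064741 0.19153188 0.14418925] [0.08908944 0.31722449 0.58674846]
```

View pics/p3.png

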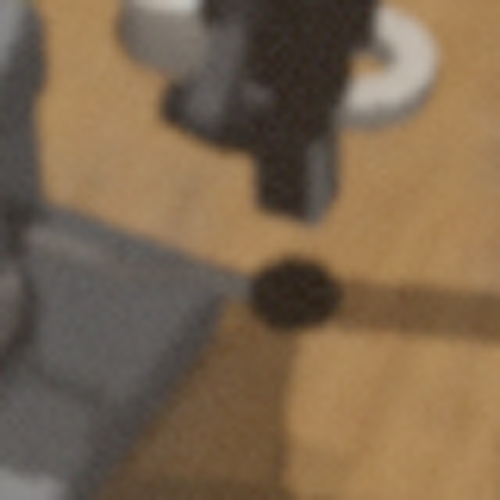

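Fingertips are still clear (bottom about (306,284), pad (307,297)). Continuing down.

```bash
python3 -m inch '[{"delta_pos":[0.003,0,0],"turn":[0,0,0],"grip":0},{"delta_pos":[0.003,0,0],"turn":[0,0,0],"grip":0},{"delta_pos":[0.003,0,0],"turn":[0,0,0],"grip":0},{"delta_pos":[0,0,0],"turn":[0,0,0],"grip":0}]'
python3 - <<'E'
from h import *
import cv2
S=bot.read_camera("side");s=S["color"]
for i in range(4):
    st=bot.state();print(st["position"],st["ft_force"]);bot.read_camera("side")
a=cv2.resize(s[250:330,260:340],(500,500),interpolation=cv2.INTER_CUBIC)
cv2.imwrite("pics/p4.png",a)
E
```

```text
time: 3.32
position: [0.5002, 0.1915, 0.1342]
ee_rot: [0.707, 0.0, 0.708, -0.001]
ft_force: [0.4, 0.5, -0.3]
grip_width: -0.004
[0.50027379 0.19146666 0.13449796] [0.02987707 0.94419399 0.79649141]
[0.50046681 0.19152076 0.1348367 ] [-0.3125796  -0.26597287  0.57948259]
[0.50062265 0.19160583 0.13507237] [ 0.15520492  0.40668362 -0.79786043]
[0.5006945  0.19160219 0.13525093] [-0.25145372  0.32866419  0.00832729]
```

View pics/p4.png

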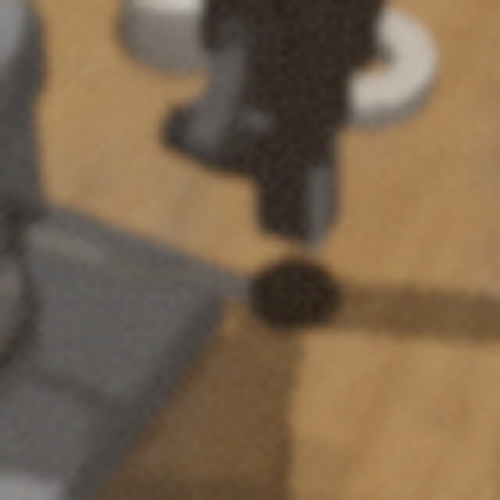

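The fingertips are still a little above the pad (bottom about (306,288)), and there's no force yet. Continuing.

```bash
python3 -m inch '[{"delta_pos":[0.003,0,0],"turn":[0,0,0],"grip":0},{"delta_pos":[0.003,0,0],"turn":[0,0,0],"grip":0},{"delta_pos":[0.003,0,0],"turn":[0,0,0],"grip":0},{"delta_pos":[0,0,0],"turn":[0,0,0],"grip":0}]'
python3 - <<'E'
from h import *
import cv2
S=bot.read_camera("side");s=S["color"]
f=[]
for i in range(6):
    st=bot.state();f.append(st["ft_force"]);bot.read_camera("side")
print(st["position"],np.mean(f,0))
a=cv2.resize(s[250:330,260:340],(500,500),interpolation=cv2.INTER_CUBIC)
cv2.imwrite("pics/p5.png",a)
E
```

```text
time: 3.9
position: [0.5001, 0.1914, 0.1251]
ee_rot: [0.707, 0.0, 0.708, -0.001]
ft_force: [-0.1, -0.4, 0.1]
grip_width: -0.008
[0.50079448 0.1916109  0.12641707] [-0.19977358  0.19777136 -0.14833983]
```

View pics/p5.png

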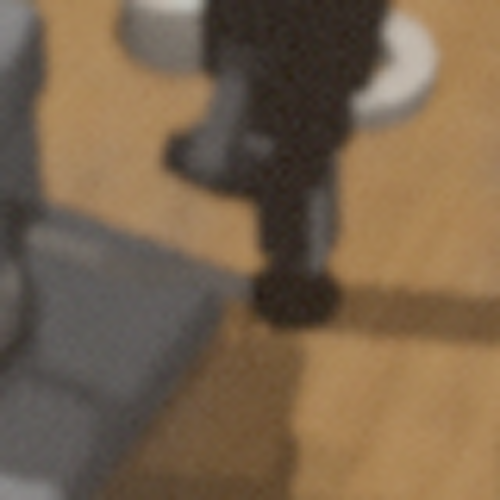

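Fingers now overlap the pad's upper half in the side picture, and there's no deflection or force yet. Continuing.

```bash
python3 -m inch '[{"delta_pos":[0.003,0,0],"turn":[0,0,0],"grip":0},{"delta_pos":[0.003,0,0],"turn":[0,0,0],"grip":0},{"delta_pos":[0.003,0,0],"turn":[0,0,0],"grip":0},{"delta_pos":[0,0,0],"turn":[0,0,0],"grip":0}]'
python3 - <<'E'
from h import *
import cv2
S=bot.read_camera("side");s=S["color"]
f=[]
for i in range(6):
    st=bot.state();f.append(st["ft_force"]);bot.read_camera("side")
print(st["position"],np.mean(f,0))
a=cv2.resize(s[250:330,260:340],(500,500),interpolation=cv2.INTER_CUBIC)
cv2.imwrite("pics/p6.png",a)
E
```

```text
time: 4.58
position: [0.5001, 0.1914, 0.1161]
ee_rot: [0.706, 0.0, 0.708, -0.001]
ft_force: [-0.6, -0.3, -0.7]
grip_width: -0.0
[0.50077968 0.19163626 0.11740837] [ 0.46217654 -0.32852434 -0.16220735]
```

View pics/p6.png

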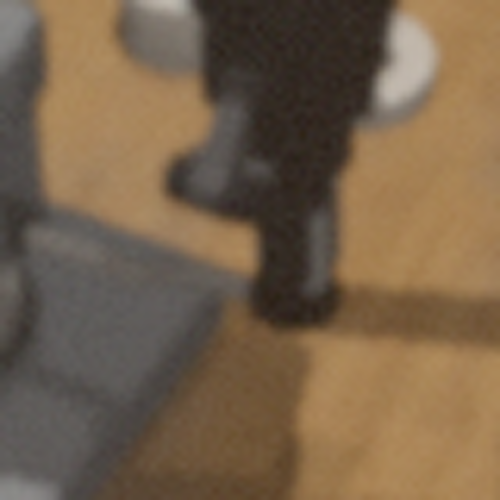

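```bash
python3 -m inch '[{"delta_pos":[0.003,0,0],"turn":[0,0,0],"grip":0},{"delta_pos":[0.003,0,0],"turn":[0,0,0],"grip":0},{"delta_pos":[0,0,0],"turn":[0,0,0],"grip":0}]'
python3 -m inch '[{"delta_pos":[0.003,0,0],"turn":[0,0,0],"grip":0},{"delta_pos":[0.003,0,0],"turn":[0,0,0],"grip":0},{"delta_pos":[0,0,0],"turn":[0,0,0],"grip":0}]'
python3 - <<'E'
from h import *
import cv2
S=bot.read_camera("side");s=S["color"]
f=[]
for i in range(6):
    st=bot.state();f.append(st["ft_force"]);bot.read_camera("side")
print(st["position"],np.mean(f,0))
a=cv2.resize(s[250:330,260:340],(500,500),interpolation=cv2.INTER_CUBIC)
cv2.imwrite("pics/p7.png",a)
E
```

```text
time: 5.18
position: [0.5001, 0.1914, 0.1103]
ee_rot: [0.707, 0.0, 0.708, -0.001]
ft_force: [0.5, -0.2, 0.3]
grip_width: 0.0
time: 5.43
position: [0.5004, 0.1917, 0.1046]
ee_rot: [0.707, 0.0, 0.707, -0.0]
ft_force: [-0.8, 0.5, 1.3]
grip_width: -0.0
[0.50060144 0.19164539 0.10542243] [-0.65835839  0.07077434  1.31000169]
```

View pics/p7.png

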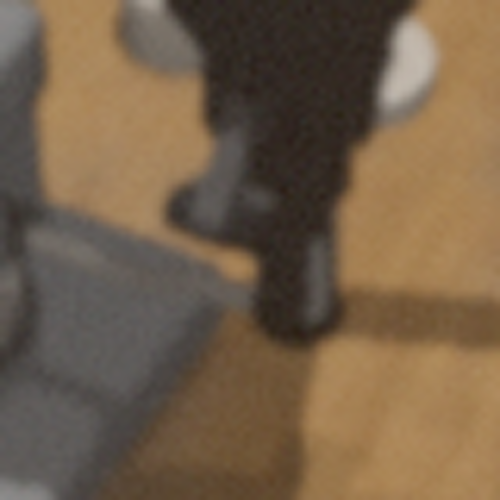

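Contact: about 1.3 N upward, and the pad's lower edge dropped from row 325 to 340 of the crop. I'll press on toward the stop.

```bash
python3 -m inch '[{"delta_pos":[0.002,0,0],"turn":[0,0,0],"grip":0},{"delta_pos":[0.002,0,0],"turn":[0,0,0],"grip":0},{"delta_pos":[0.002,0,0],"turn":[0,0,0],"grip":0},{"delta_pos":[0.002,0,0],"turn":[0,0,0],"grip":0},{"delta_pos":[0.002,0,0],"turn":[0,0,0],"grip":0},{"delta_pos":[0,0,0],"turn":[0,0,0],"grip":0}]'
python3 - <<'E'
from h import *
import cv2
S=bot.read_camera("side");s=S["color"]
f=[]
for i in range(5):
    st=bot.state();f.append(st["ft_force"]);bot.read_camera("side")
print(st["position"],np.mean(f,0))
a=cv2.resize(s[200:330,220:350],(560,560),interpolation=cv2.INTER_CUBIC)
cv2.imwrite("pics/p8.png",a)
E
```

```text
time: 6.28
position: [0.5003, 0.1917, 0.0946]
ee_rot: [0.707, 0.0, 0.707, -0.0]
ft_force: [-1.8, 0.8, 1.4]
grip_width: 0.001
[0.50064322 0.19160513 0.09534319] [-2.41327268  0.45077807  2.73312132]
```

View pics/p8.png

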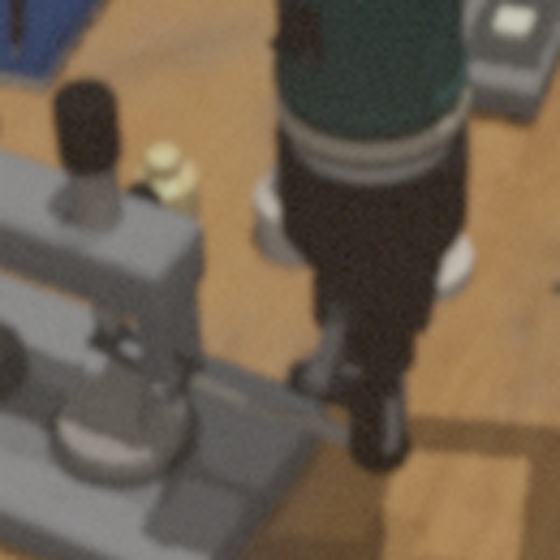

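The pad keeps sinking (2.7 N up, some sideways drag from friction). Continuing to the stop.

```bash
for i in 1; do python3 -m inch '[{"delta_pos":[0.002,0,0],"turn":[0,0,0],"grip":0},{"delta_pos":[0.002,0,0],"turn":[0,0,0],"grip":0},{"delta_pos":[0,0,0],"turn":[0,0,0],"grip":0}]'; done
python3 - <<'E'
from h import *
f=[]
for i in range(5):
    st=bot.state();f.append(st["ft_force"]);bot.read_camera("side")
print(st["position"],np.mean(f,0))
E
python3 -m inch '[{"delta_pos":[0.0015,0,0],"turn":[0,0,0],"grip":0},{"delta_pos":[0.0015,0,0],"turn":[0,0,0],"grip":0},{"delta_pos":[0,0,0],"turn":[0,0,0],"grip":0}]'
python3 - <<'E'
from h import *
import cv2
S=bot.read_camera("side");s=S["color"]
f=[]
for i in range(5):
    st=bot.state();f.append(st["ft_force"]);bot.read_camera("side")
print(st["position"],np.mean(f,0))
a=cv2.resize(s[200:330,220:350],(560,560),interpolation=cv2.INTER_CUBIC)
cv2.imwrite("pics/p9.png",a)
E
```

```text
time: 6.83
position: [0.5007, 0.1916, 0.0908]
ee_rot: [0.707, 0.0, 0.707, -0.0]
ft_force: [-2.7, 0.5, 3.0]
grip_width: 0.002
[0.50074735 0.19159987 0.09131547] [-2.66353815  0.72925337  3.10812584]
time: 7.33
position: [0.5007, 0.1917, 0.0887]
ee_rot: [0.707, 0.001, 0.707, -0.0]
ft_force: [-3.8, -0.7, 7.4]
grip_width: 0.005
[0.50070079 0.19164564 0.08883164] [-3.96189584  0.22590856  5.8416186 ]
```

View pics/p9.png

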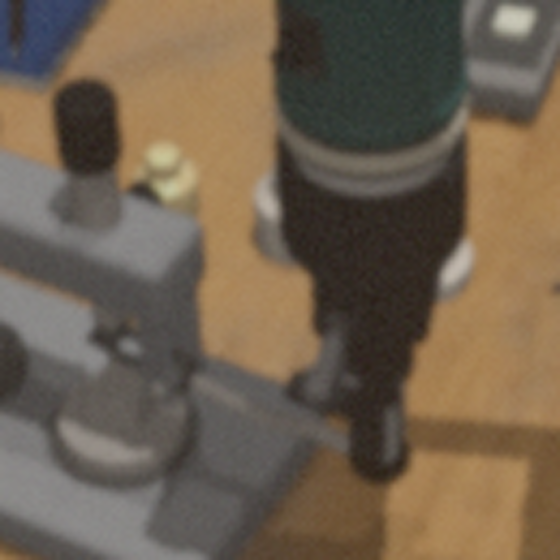

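Force jumped from 3.1 N to 6–7 N while the arm lags the command, so the lever is on its stop. One more small press with a hold, then a slow release.

```bash
python3 -m inch '[{"delta_pos":[0.001,0,0],"turn":[0,0,0],"grip":0},{"delta_pos":[0,0,0],"turn":[0,0,0],"grip":0},{"delta_pos":[0,0,0],"turn":[0,0,0],"grip":0},{"delta_pos":[0,0,0],"turn":[0,0,0],"grip":0}]'
python3 -m inch '[{"delta_pos":[-0.002,0,0],"turn":[0,0,0],"grip":0},{"delta_pos":[-0.002,0,0],"turn":[0,0,0],"grip":0},{"delta_pos":[-0.002,0,0],"turn":[0,0,0],"grip":0},{"delta_pos":[-0.002,0,0],"turn":[0,0,0],"grip":0},{"delta_pos":[-0.002,0,0],"turn":[0,0,0],"grip":0},{"delta_pos":[-0.002,0,0],"turn":[0,0,0],"grip":0},{"delta_pos":[-0.002,0,0],"turn":[0,0,0],"grip":0},{"delta_pos":[-0.002,0,0],"turn":[0,0,0],"grip":0}]'
python3 -m inch '[{"delta_pos":[-0.002,0,0],"turn":[0,0,0],"grip":0},{"delta_pos":[-0.002,0,0],"turn":[0,0,0],"grip":0},{"delta_pos":[-0.002,0,0],"turn":[0,0,0],"grip":0},{"delta_pos":[-0.002,0,0],"turn":[0,0,0],"grip":0},{"delta_pos":[-0.002,0,0],"turn":[0,0,0],"grip":0},{"delta_pos":[-0.002,0,0],"turn":[0,0,0],"grip":0},{"delta_pos":[-0.002,0,0],"turn":[0,0,0],"grip":0},{"delta_pos":[-0.002,0,0],"turn":[0,0,0],"grip":0}]'
python3 -m inch '[{"delta_pos":[-0.002,0,0],"turn":[0,0,0],"grip":0},{"delta_pos":[-0.003,0,0],"turn":[0,0,0],"grip":0},{"delta_pos":[-0.005,0,0],"turn":[0,0,0],"grip":0},{"delta_pos":[-0.005,0,0],"turn":[0,0,0],"grip":0},{"delta_pos":[0,0,0],"turn":[0,0,0],"grip":0},{"delta_pos":[0,0,0],"turn":[0,0,0],"grip":0}]'
python3 - <<'E'
from h import *
import cv2
S=bot.read_camera("side");s=S["color"]
f=[]
for i in range(4):
    st=bot.state();f.append(st["ft_force"]);bot.read_camera("side")
print(st["position"],np.mean(f,0))
a=cv2.resize(s[200:330,220:350],(560,560),interpolation=cv2.INTER_CUBIC)
cv2.imwrite("pics/p10.png",a)
E
```

```text
time: 7.97
position: [0.5007, 0.1917, 0.0884]
ee_rot: [0.707, 0.001, 0.707, -0.0]
ft_force: [-4.7, -0.2, 8.9]
grip_width: -0.002
time: 8.63
position: [0.5013, 0.1914, 0.1035]
ee_rot: [0.708, 0.0, 0.707, -0.001]
ft_force: [0.1, -0.7, 0.3]
grip_width: 0.002
time: 9.3
position: [0.5005, 0.1916, 0.1193]
ee_rot: [0.707, 0.0, 0.707, -0.0]
ft_force: [0.1, -0.2, -0.9]
grip_width: 0.002
time: 9.8
position: [0.5011, 0.1917, 0.135]
ee_rot: [0.708, 0.001, 0.707, -0.0]
ft_force: [-0.3, 0.0, -0.6]
grip_width: -0.001
[0.50047098 0.19153511 0.13389675] [-0.40365681 -0.13960148  0.14277411]
```

View pics/p10.png

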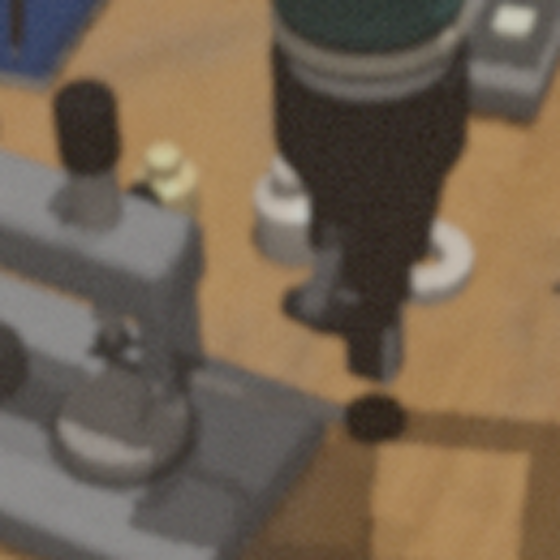

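The lever is back up: the pad is at its original pixel (crop (375,417) → (307,297)), the fingers are clear and the force is zero. Now I'll rise and go over the round key.

```bash
python3 -m inch '[{"delta_pos":[-0.03,0,0],"turn":[0,0,0],"grip":0},{"delta_pos":[-0.03,0,0],"turn":[0,0,0],"grip":0},{"delta_pos":[0,-0.03,0.005],"turn":[0,0,0],"grip":0},{"delta_pos":[0,-0.035,0.005],"turn":[0,0,0],"grip":0},{"delta_pos":[0,-0.035,0.005],"turn":[0,0,0],"grip":0},{"delta_pos":[0,-0.035,0.005],"turn":[0,0,0],"grip":0},{"delta_pos":[0,-0.035,0.005],"turn":[0,0,0],"grip":0},{"delta_pos":[0,-0.035,0.005],"turn":[0,0,0],"grip":0}]'
python3 -m inch '[{"delta_pos":[0,-0.035,0.005],"turn":[0,0,0],"grip":0},{"delta_pos":[0,-0.035,0.005],"turn":[0,0,0],"grip":0},{"delta_pos":[0,-0.035,0.005],"turn":[0,0,0],"grip":0},{"delta_pos":[0,-0.035,0.005],"turn":[0,0,0],"grip":0},{"delta_pos":[0,-0.035,0.005],"turn":[0,0,0],"grip":0},{"delta_pos":[0,-0.035,0.005],"turn":[0,0,0],"grip":0},{"delta_pos":[0,-0.035,0.005],"turn":[0,0,0],"grip":0},{"delta_pos":[0,-0.03,0.01],"turn":[0,0,0],"grip":0}]'
python3 -m inch '[{"delta_pos":[0,0,0],"turn":[0,0,0],"grip":0},{"delta_pos":[0,0,0],"turn":[0,0,0],"grip":0},{"delta_pos":[0,0,0],"turn":[0,0,0],"grip":0}]'
python3 - <<'E'
from h import *
import cv2
c=bot.read_camera("wrist");s=c["color"]
cv2.imwrite("pics/w11.png",s)
print(bot.state()["position"],proj(c,(.5837,-.2838,.038)))
E
```

```text
time: 10.72
position: [0.5303, -0.015, 0.1941]
ee_rot: [0.707, 0.0, 0.707, -0.0]
ft_force: [0.5, -0.3, 0.1]
grip_width: 0.002
time: 11.38
position: [0.5743, -0.2911, 0.1939]
ee_rot: [0.707, 0.001, 0.707, -0.001]
ft_force: [0.8, 0.6, 1.5]
grip_width: 0.001
time: 11.63
position: [0.5748, -0.288, 0.1936]
ee_rot: [0.707, 0.001, 0.707, 0.0]
ft_force: [0.5, 0.2, 0.0]
grip_width: 0.002
[ 0.57496387 -0.28742741  0.194055  ] (np.float64(322.27314276758597), np.float64(232.67442739678577))
```

View pics/w11.png

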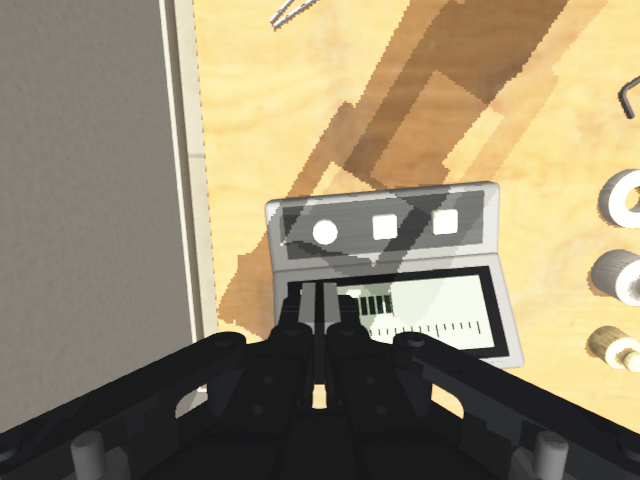

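The wrist view shows the round key at (325,232), against a predicted (322,233). So the key is at about (0.584, −0.282). The square keys (385,227) and (445,222) are well aside. I'll align and come down.

```bash
python3 -m inch '[{"delta_pos":[0.01,0.0055,0.009],"turn":[0,0,0],"grip":0},{"delta_pos":[0.02,0,0],"turn":[0,0,0],"grip":0},{"delta_pos":[0.02,0,0],"turn":[0,0,0],"grip":0},{"delta_pos":[0.02,0,0],"turn":[0,0,0],"grip":0},{"delta_pos":[0.02,0,0],"turn":[0,0,0],"grip":0},{"delta_pos":[0.02,0,0],"turn":[0,0,0],"grip":0},{"delta_pos":[0.01,0,0],"turn":[0,0,0],"grip":0},{"delta_pos":[0,0,0],"turn":[0,0,0],"grip":0}]'
python3 -m inch '[{"delta_pos":[0,0,0],"turn":[0,0,0],"grip":0},{"delta_pos":[0,0,0],"turn":[0,0,0],"grip":0}]'
python3 - <<'E'
from h import *
import cv2
S=bot.read_camera("side");s=S["color"]
w=bot.read_camera("wrist")["color"]
f=[]
for i in range(3):
    st=bot.state();f.append(st["ft_force"]);bot.read_camera("side")
print(st["position"],np.mean(f,0))
a=cv2.resize(s[140:230,300:390],(400,400),interpolation=cv2.INTER_CUBIC)
b=cv2.resize(w[100:420,160:480],(400,400))
cv2.imwrite("pics/p12.png",np.hstack([a,b]))
E
```

```text
time: 12.35
position: [0.5826, -0.2803, 0.0703]
ee_rot: [0.705, 0.001, 0.709, 0.002]
ft_force: [-0.2, -0.2, -0.7]
grip_width: 0.002
time: 12.52
position: [0.5852, -0.2829, 0.0759]
ee_rot: [0.708, -0.0, 0.706, -0.001]
ft_force: [0.2, -0.9, 0.6]
grip_width: -0.0
[ 0.5848871  -0.28344934  0.07593268] [ 0.19335463 -0.47925682 -0.10315669]
```

View pics/p12.png

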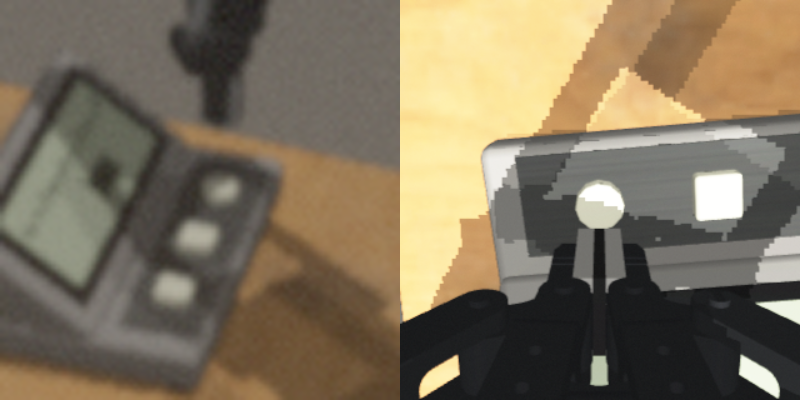

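Wrist crop: the key (600,205) is exactly in line with the fingers (column 600), and in the side crop the fingertips are above it, clear. Continuing down carefully.

```bash
python3 -m inch '[{"delta_pos":[0.005,0,0],"turn":[0,0,0],"grip":0},{"delta_pos":[0.005,0,0],"turn":[0,0,0],"grip":0},{"delta_pos":[0.005,0,0],"turn":[0,0,0],"grip":0},{"delta_pos":[0.003,0,0],"turn":[0,0,0],"grip":0},{"delta_pos":[0.003,0,0],"turn":[0,0,0],"grip":0},{"delta_pos":[0.003,0,0],"turn":[0,0,0],"grip":0},{"delta_pos":[0,0,0],"turn":[0,0,0],"grip":0},{"delta_pos":[0,0,0],"turn":[0,0,0],"grip":0}]'
python3 - <<'E'
from h import *
import cv2
S=bot.read_camera("side");s=S["color"]
w=bot.read_camera("wrist")["color"]
f=[]
for i in range(3):
    st=bot.state();f.append(st["ft_force"]);bot.read_camera("side")
print(st["position"],np.mean(f,0))
a=cv2.resize(s[140:230,300:390],(400,400),interpolation=cv2.INTER_CUBIC)
b=cv2.resize(w[200:360,240:400],(400,400))
cv2.imwrite("pics/p13.png",np.hstack([a,b]))
E
```

```text
time: 13.43
position: [0.584, -0.2829, 0.0499]
ee_rot: [0.707, 0.001, 0.707, -0.0]
ft_force: [0.1, -0.8, 0.6]
grip_width: 0.0
[ 0.58428872 -0.28316212  0.05059851] [0.06653629 0.15263095 0.08171063]
```

View pics/p13.png

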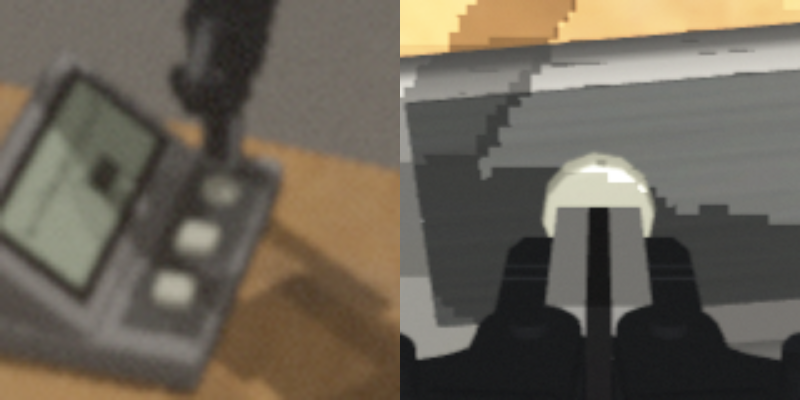

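The fingertips are centred on the key and about to cover it. Down in small steps.

```bash
python3 -m inch '[{"delta_pos":[0.003,0,0],"turn":[0,0,0],"grip":0},{"delta_pos":[0.003,0,0],"turn":[0,0,0],"grip":0},{"delta_pos":[0,0,0],"turn":[0,0,0],"grip":0}]'
python3 -m inch '[{"delta_pos":[0.002,0,0],"turn":[0,0,0],"grip":0},{"delta_pos":[0.002,0,0],"turn":[0,0,0],"grip":0},{"delta_pos":[0,0,0],"turn":[0,0,0],"grip":0}]'
python3 - <<'E'
from h import *
import cv2
S=bot.read_camera("side");s=S["color"]
w=bot.read_camera("wrist")["color"]
f=[]
for i in range(5):
    st=bot.state();f.append(st["ft_force"]);bot.read_camera("side")
print(st["position"],np.mean(f,0))
a=cv2.resize(s[140:230,300:390],(400,400),interpolation=cv2.INTER_CUBIC)
b=cv2.resize(w[200:360,240:400],(400,400))
cv2.imwrite("pics/p14.png",np.hstack([a,b]))
E
```

```text
time: 13.93
position: [0.5836, -0.2827, 0.0432]
ee_rot: [0.707, 0.001, 0.708, -0.0]
ft_force: [0.7, 0.9, -0.6]
grip_width: 0.004
time: 14.18
position: [0.5837, -0.2828, 0.0395]
ee_rot: [0.707, 0.001, 0.707, -0.0]
ft_force: [-0.4, -0.3, -0.4]
grip_width: 0.002
[ 0.58416841 -0.28310153  0.04037301] [ 0.19220826 -0.30070049  0.23943757]
```

View pics/p14.png

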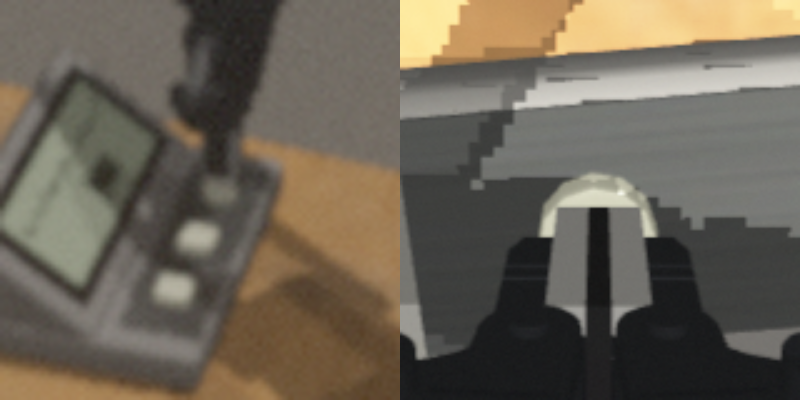

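```bash
python3 -m inch '[{"delta_pos":[0.002,0,0],"turn":[0,0,0],"grip":0},{"delta_pos":[0.002,0,0],"turn":[0,0,0],"grip":0},{"delta_pos":[0,0,0],"turn":[0,0,0],"grip":0}]'
python3 -m inch '[{"delta_pos":[0.002,0,0],"turn":[0,0,0],"grip":0},{"delta_pos":[0,0,0],"turn":[0,0,0],"grip":0}]'
python3 - <<'E'
from h import *
import cv2
S=bot.read_camera("side");s=S["color"]
w=bot.read_camera("wrist")["color"]
f=[]
for i in range(5):
    st=bot.state();f.append(st["ft_force"]);bot.read_camera("side")
print(st["position"],np.mean(f,0))
a=cv2.resize(s[140:230,300:390],(400,400),interpolation=cv2.INTER_CUBIC)
b=cv2.resize(w[200:360,240:400],(400,400))
cv2.imwrite("pics/p15.png",np.hstack([a,b]))
E
```

```text
time: 14.78
position: [0.5837, -0.2828, 0.0355]
ee_rot: [0.707, 0.001, 0.707, -0.0]
ft_force: [0.2, 0.1, 0.6]
grip_width: -0.002
time: 14.95
position: [0.5838, -0.2829, 0.0336]
ee_rot: [0.707, 0.001, 0.707, -0.0]
ft_force: [0.6, 0.1, -0.4]
grip_width: -0.004
[ 0.58414301 -0.28305202  0.03433556] [-0.08627279  0.02448679  0.121906  ]
```

View pics/p15.png

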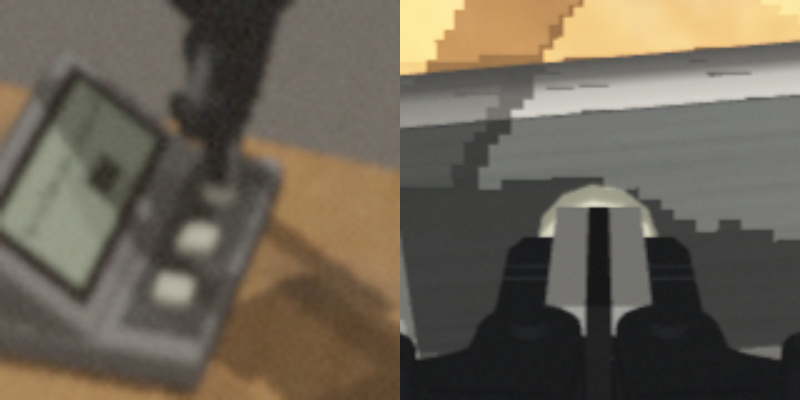

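```bash
cat > f.py <<'E'
from h import *
f=[]
for i in range(5):
    st=bot.state();f.append(st["ft_force"]);bot.read_camera("side")
print(st["position"],np.mean(f,0),st["time"])
E
python3 -m inch '[{"delta_pos":[0.0015,0,0],"turn":[0,0,0],"grip":0},{"delta_pos":[0,0,0],"turn":[0,0,0],"grip":0}]'; python3 f.py
python3 -m inch '[{"delta_pos":[0.0015,0,0],"turn":[0,0,0],"grip":0},{"delta_pos":[0,0,0],"turn":[0,0,0],"grip":0}]'; python3 f.py
```

```text
time: 15.47
position: [0.5843, -0.2831, 0.0327]
ee_rot: [0.707, 0.0, 0.707, -0.001]
ft_force: [1.0, -0.6, 0.5]
grip_width: -0.001
[ 0.58426192 -0.28313308  0.03300785] [ 0.28489656 -0.21853109  1.28890351] 15.6667
time: 15.88
position: [0.5843, -0.2831, 0.0312]
ee_rot: [0.707, 0.0, 0.707, -0.001]
ft_force: [-0.2, -0.1, 2.2]
grip_width: -0.003
[ 0.58427202 -0.28311671  0.03143549] [ 0.14651686 -0.38220381  2.06282222] 16.0833
```

Key contact at TCP ≈ 0.033 (1.3 N, now 2.1 N). Pressing to the bottom.

```bash
python3 -m inch '[{"delta_pos":[0.0015,0,0],"turn":[0,0,0],"grip":0},{"delta_pos":[0,0,0],"turn":[0,0,0],"grip":0}]'; python3 f.py
python3 -m inch '[{"delta_pos":[0.001,0,0],"turn":[0,0,0],"grip":0},{"delta_pos":[0,0,0],"turn":[0,0,0],"grip":0},{"delta_pos":[0,0,0],"turn":[0,0,0],"grip":0}]'; python3 f.py
```

```text
time: 16.3
position: [0.5843, -0.2831, 0.0297]
ee_rot: [0.707, 0.0, 0.707, -0.001]
ft_force: [0.9, -0.9, 3.4]
grip_width: -0.003
[ 0.58427372 -0.28311547  0.02993306] [ 0.92073683 -0.8630308   2.98364463] 16.5
time: 16.8
position: [0.5843, -0.2831, 0.0295]
ee_rot: [0.707, 0.0, 0.707, -0.001]
ft_force: [-0.4, 0.1, 4.7]
grip_width: 0.003
[ 0.58429262 -0.28312769  0.02945792] [-0.15396519  0.24827657  4.95126598] 17.0
```

Bottomed (5 N with only 0.5 mm more travel). A touch more and a hold, then withdraw.

```bash
python3 -m inch '[{"delta_pos":[0.0007,0,0],"turn":[0,0,0],"grip":0},{"delta_pos":[0,0,0],"turn":[0,0,0],"grip":0},{"delta_pos":[0,0,0],"turn":[0,0,0],"grip":0}]'; python3 f.py
python3 -m inch '[{"delta_pos":[-0.002,0,0],"turn":[0,0,0],"grip":0},{"delta_pos":[-0.002,0,0],"turn":[0,0,0],"grip":0},{"delta_pos":[-0.003,0,0],"turn":[0,0,0],"grip":0},{"delta_pos":[-0.01,0,0],"turn":[0,0,0],"grip":0},{"delta_pos":[-0.02,0,0],"turn":[0,0,0],"grip":0},{"delta_pos":[-0.03,0,0],"turn":[0,0,0],"grip":0},{"delta_pos":[-0.03,0,0],"turn":[0,0,0],"grip":0},{"delta_pos":[-0.03,0,0],"turn":[0,0,0],"grip":0}]'
python3 -m inch '[{"delta_pos":[0,0,0],"turn":[0,0,0],"grip":0},{"delta_pos":[0,0,0],"turn":[0,0,0],"grip":0},{"delta_pos":[0,0,0],"turn":[0,0,0],"grip":0},{"delta_pos":[0,0,0],"turn":[0,0,0],"grip":0}]'
python3 f.py
python3 - <<'E'
from h import *
import cv2
S=bot.read_camera("side")["color"];w=bot.read_camera("wrist")["color"]
a=cv2.resize(S[140:340,180:380],(400,400),interpolation=cv2.INTER_CUBIC)
cv2.imwrite("pics/p16.png",np.hstack([a,cv2.resize(w[100:420,160:480],(400,400))]))
s0=cv2.imread("pics/side0.png");t0=cv2.imread("pics/top0.png");t=bot.read_camera("top")["color"]
cv2.imwrite("pics/d16.png",np.hstack([cv2.resize(cv2.absdiff(cv2.GaussianBlur(a_,(3,3),0),cv2.GaussianBlur(b_,(3,3),0)),(400,300))*2 for a_,b_ in ((S,s0),(t,t0))]))
E
```

```text
time: 17.3
position: [0.5843, -0.2831, 0.0294]
ee_rot: [0.707, 0.0, 0.707, -0.001]
ft_force: [-0.7, 0.7, 7.5]
grip_width: 0.001
[ 0.58430411 -0.28317967  0.02944277] [-0.98523294  0.54781439  7.80739702] 17.5
time: 18.22
position: [0.5832, -0.2825, 0.1555]
ee_rot: [0.706, 0.001, 0.708, 0.0]
ft_force: [0.9, 0.5, 0.2]
grip_width: 0.0
time: 18.55
position: [0.583, -0.2824, 0.1528]
ee_rot: [0.706, 0.001, 0.708, 0.0]
ft_force: [-1.0, 0.8, -0.4]
grip_width: -0.001
[ 0.58341471 -0.2826429   0.15326904] [ 0.13663626  0.09311517 -0.15585447] 18.75
```

View pics/p16.png

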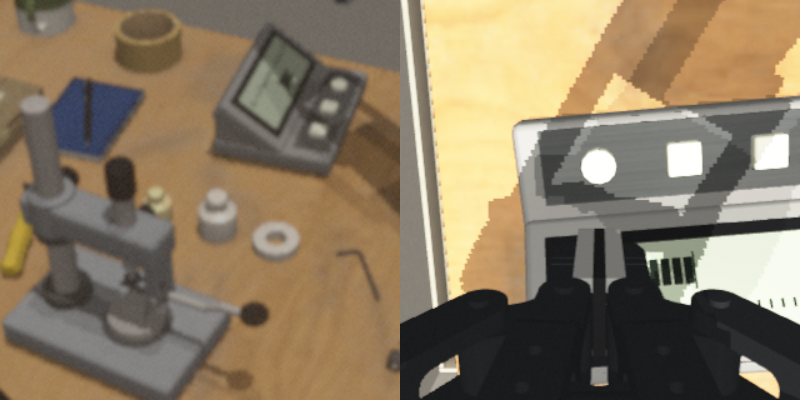

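View pics/d16.png

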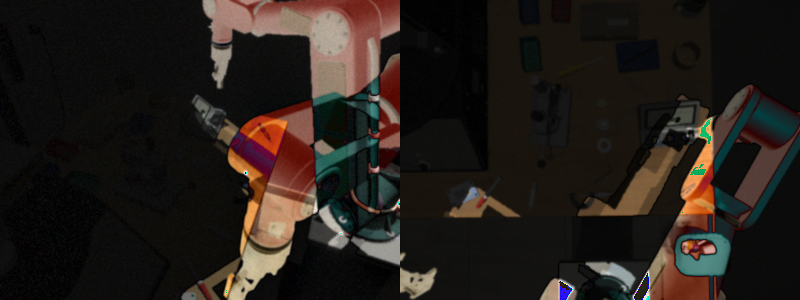

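The lever is up and all three keys are up. The difference images show only the robot and its shadow changed, and nothing touches the robot. Handing in.

```bash
python3 -c "
from bench import bot
print(bot.close_job())"
```

```text
the job is handed in; nothing more can be done
None
```

The comparator sequence is complete and handed in at about 19 s of the 40 s; the hand-in reports no verdict. The joint values were never readable, so "at the stop" and "fully down" below are judged from force and travel.

- **Lever:** I pressed the pad with closed fingertips until the force jumped from about 3 N to 9 N. That was about 22 mm of sinking. I then eased it up at about 24 mm/s, and the side picture showed the pad back at its starting pixel.
- **Round key:** It is the rightmost of the three. I pressed it until it bottomed, at about 3.5 mm of travel with the force climbing to 8 N, then withdrew.
- **Last checks:** The force on the tool was about zero, the lever and all three keys looked up, and comparing the pictures before and after showed only the robot and its shadow moved.
- **Disagreements:**
  - Contact on both the lever and the key came about 25–30 mm lower in TCP height than the stated 25 mm fingertip offset predicts. I relied on felt contact instead.
  - Triangulated heights read about 5 mm below the stated ones.
  - A sideways drag of up to about 5 N appeared while pressing the lever. I took it to be friction.

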